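# Find the comb leaf that fits the stool spindle

## Robot

A 7-joint arm with a two-finger parallel gripper is mounted at the origin on the work surface. World frame = base frame: x ahead of the robot, y to its left, z up, the work surface at z = 0. Lengths are in m, angles in rad, forces in N, time in s.
With the tool pointing down it reaches from about 0.4 to 0.9 m from the base axis. Payload 5.5 kg.
Tool frame: the origin (TCP) lies midway between the tips of the shut fingers; the grasp point (between the pads) lies 19 mm behind it (manip.grip_depth is the distance from the TCP to the grasp point, in m); z points along the fingers, y is the line along which they close (so a half turn about z gives the same grasp; the last joint's range is limited). The gripper opens to 92 mm and grips with 3 to 60 N. Pads are 19 mm wide; open, the fingers measure 130 mm over their backs; the gripper's body (75 mm by 190 mm) begins 47 mm behind the grasp point.
Start: joints at [0.263, 0.501, -0.427, 1.55, 0.221, 1.138, -0.21], TCP at [0.65, 0, 0.227] pointing down, gripper open.
Joint ranges: [-2.88, 2.88], [-0.31, 2.03], [-1.54, 1.56], [0.2, 2.42], [-1.41, 4.55], [0.19, 2.02], [-2.57, 2.57]. Speed limits (rad/s): [2.57, 2.57, 3.14, 3.14, 3.14, 3.14, 3.14].

## Interface

Orientations are given as a unit quaternion [x, y, z, w].
In Python, from bench import manip, effector, viewer gives the robot as it stands. Calls block until the motion is done:
- manip.move_pose(position, orientation): joint-space move of the TCP to a pose.
- manip.servo_line(position, ori=None, vel=0.15): straight line of the TCP; ori=None keeps the orientation; vel is the mean speed in m/s.
- manip.movej(angles): joint-space move.
- effector.open_jaws() and effector.close(f_grip=None): open the fingers fully, or close them until they stop; f_grip is the grip in N (None keeps the last).
- manip.sleep(seconds).
- manip.solve_ik(position, orientation): joint angles nearest the present ones, or None.
- viewer.get_image(name): name is "scene" or "side" or "wrist"; returns the picture (400x640x3 uint8, red, green, blue); there is no depth.
- viewer.get_calibration(name): a dict with "vfov" (degrees; the focal length in pixels is half the picture's height over the tangent of half this angle, whatever the lens; pixels are square), "cx", "cy" (the principal point, pixels), "eye" and "attitude" of the camera in the world. Camera axes: x right, y down, z forward; pixel columns grow to the right and rows downward; lengths in m; the calibration is good to about 2 mm. A picture is of the moment at which its call begins: read the wrist's pose just before it. get_calibration takes no time and is no camera call; for the wrist camera it gives the pose at the moment of the call.
A pose or a line that the arm cannot do raises manip.PlanningError and nothing moves.
- manip.hand_in(): hands the job in; it is judged then, once.
Readings, each from a call of its own:
- manip.current_clock(): time.
- manip.current_q(): joint angles.
- manip.current_joint_velocities(): joint speeds.
- manip.current_tau(): joint torques, N m.
- manip.current_tool_pos(): TCP position.
- manip.current_tcp_rot(): TCP orientation.
- manip.current_force(): force on the tool from outside, world axes, zero at the start.
- manip.current_wrist_torque(): the same for the moment, N m.
- manip.current_finger_gap(): finger opening in m.
- manip.current_gripper_force(): force on a finger pad.
Only numpy, scipy, OpenCV 4.12 (cv2) and the standard library are available. Lean on these libraries where they do the work, as an engineer would, in place of code of your own. Each camera call takes 0.05 s, during which the arm holds its last target. There are 200 camera calls.

## Task

Find out which of the three thread-comb leaves on the cork mat matches the wooden stool spindle in the cradle: set them on its thread one by one, feel for the grooves here and there along it with light pressure, and press the one whose teeth go fully home. Leave that leaf sitting fully seated on the spindle and all others standing upright on the mat; never push a sprung grip to its stop, tip a leaf over or disturb the box, the mug or the tape.

Things in the scene. Friction and masses are not known exactly. Their poses are not given: they have to be found in the camera images.
- leaf_a: steel thread-comb leaf like a little bridge, standing on 4 legs: 90 long (own x, along the comb), 50 wide, 78 tall, 115 g. Origin: centre of its footprint, level with the feet's undersides; z up. V teeth (90 deg, 4.5 deep, 10 thick in y, |x| < 35) point down, tips 20 above the origin. Legs at x = +-40 straddle the spindle (34 clear between them, splayed at the feet). Half turn about z = same
- leaf_b: another leaf: looks and measures as leaf_a. The leaves differ only in tooth spacing (10, 12 and 14 mm); neither name nor place tells which one fits today. On top of each leaf is a black grip block, 34 (x) by 14 (y), from 46 to 78 above the leaf's origin, sprung: it can be pushed 10 down into the leaf
- leaf_c: the third leaf: as leaf_a and leaf_b in all but the tooth spacing. A leaf stands by itself both on the mat and astride the spindle, held up by its legs. Dragged along the thread under load it climbs, leans and jams its spring: lift it clear to shift it
- leaf_a_grip (a joint): how far the sprung grip block of leaf_a is pushed down into its leaf: 0 = free, 0.010 m = hard stop. It starts to give at about 2.4 N and takes 0.8 N more per mm (9.6 N at 9 mm); beyond 9 mm is too hard
- leaf_b_grip (a joint): how far the sprung grip block of leaf_b is pushed down into its leaf: 0 = free, 0.010 m = hard stop. It starts to give at about 2.4 N and takes 0.8 N more per mm (9.6 N at 9 mm); beyond 9 mm is too hard
- leaf_c_grip (a joint): how far the sprung grip block of leaf_c is pushed down into its leaf: 0 = free, 0.010 m = hard stop. It starts to give at about 2.4 N and takes 0.8 N more per mm (9.6 N at 9 mm); beyond 9 mm is too hard
- cradle: fixed plywood board 270 x 270 x 12 with two grey saddle blocks (56 high, at x = +-105, 18 thick, 60 wide) that carry the wooden spindle to be checked, along the board's x. Origin: on the table, right below the middle of the spindle. On the -y side (y -85 to -215) an open carton, 74 high, holds two spare spindles that are not to be checked
- spindle_axis (a point): middle of the spindle's axis, 50 above the table, x along it, z up. Fixed waxed beech screw, 30 over the crests, threaded over |x| < 70; V grooves 90 deg, 4.5 deep, 9 wide, flat crests between; pitch 10, 12 or 14; where the grooves lie along x is unknown. Leaf origin below this point: 5 when its teeth ride on the crests, 9.5 fully home; a leaf of the wrong pitch stays above 7
- mat: fixed cork mat, 200 (x) by 380 (y), 3 thick, on which the leaves stand at first. Origin: centre of its underside. How a leaf sits on the thread: with the right pitch, it stands as far above full depth as it is off along the spindle from the nearest groove (45 deg flanks), up to 4.5
- white_box: bystander: small white carton 60 x 60 x 90, origin under its centre
- mug: bystander: white mug, 76 diameter, 90 tall, origin under its centre
- tape_roll: bystander: roll of clear packing tape lying flat, 90 diameter, 45 tall, origin under its centre
There are look-alikes about, which are no part of the job. What is shaped like the leaf_b but blue or purple is not meant. Leave any red look-alike of the leaf_a alone.

How it is judged:
On the way:
1. a leaf is fully seated in the spindle's thread while its grip is pressed down lightly (more than 1.5 mm) ((((z of leaf_a in the frame of spindle_axis between -0.0125 and -0.008 m and y of leaf_a in the frame of spindle_axis between -0.005 and 0.005 m and x of leaf_a in the frame of spindle_axis between -0.04 and 0.04 m and angle between the x axis of leaf_a and the x axis of cradle, either way round below 0.1 rad and angle between leaf_a's own z axis and vertical below 0.12 rad) and value of joint leaf_a_grip above 0.0015 m) or ((z of leaf_b in the frame of spindle_axis between -0.0125 and -0.008 m and y of leaf_b in the frame of spindle_axis between -0.005 and 0.005 m and x of leaf_b in the frame of spindle_axis between -0.04 and 0.04 m and angle between the x axis of leaf_b and the x axis of cradle, either way round below 0.1 rad and angle between leaf_b's own z axis and vertical below 0.12 rad) and value of joint leaf_b_grip above 0.0015 m) or ((z of leaf_c in the frame of spindle_axis between -0.0125 and -0.008 m and y of leaf_c in the frame of spindle_axis between -0.005 and 0.005 m and x of leaf_c in the frame of spindle_axis between -0.04 and 0.04 m and angle between the x axis of leaf_c and the x axis of cradle, either way round below 0.1 rad and angle between leaf_c's own z axis and vertical below 0.12 rad) and value of joint leaf_c_grip above 0.0015 m))), for 0.2 s.
At the end, for the whole second after the job is handed in: one leaf rests released on the spindle with its teeth fully in the grooves (origin 8 to 12.5 mm below the axis, within 5 mm across and 40 mm along it, lined up within 0.1 rad, upright within 0.12 rad), and the other two stand upright (0.1 rad) and still on the mat, their centres over it ((((z of leaf_a in the frame of spindle_axis between -0.0125 and -0.008 m and y of leaf_a in the frame of spindle_axis between -0.005 and 0.005 m and x of leaf_a in the frame of spindle_axis between -0.04 and 0.04 m and angle between the x axis of leaf_a and the x axis of cradle, either way round below 0.1 rad and angle between leaf_a's own z axis and vertical below 0.12 rad) and linear speed of leaf_a below 0.02 m/s and (height (world z) of leaf_b below 0.007 m and angle between leaf_b's own z axis and vertical below 0.1 rad and x of leaf_b in the frame of mat between -0.1 and 0.1 m and y of leaf_b in the frame of mat between -0.19 and 0.19 m and linear speed of leaf_b below 0.02 m/s) and (height (world z) of leaf_c below 0.007 m and angle between leaf_c's own z axis and vertical below 0.1 rad and x of leaf_c in the frame of mat between -0.1 and 0.1 m and y of leaf_c in the frame of mat between -0.19 and 0.19 m and linear speed of leaf_c below 0.02 m/s)) or ((z of leaf_b in the frame of spindle_axis between -0.0125 and -0.008 m and y of leaf_b in the frame of spindle_axis between -0.005 and 0.005 m and x of leaf_b in the frame of spindle_axis between -0.04 and 0.04 m and angle between the x axis of leaf_b and the x axis of cradle, either way round below 0.1 rad and angle between leaf_b's own z axis and vertical below 0.12 rad) and linear speed of leaf_b below 0.02 m/s and (height (world z) of leaf_a below 0.007 m and angle between leaf_a's own z axis and vertical below 0.1 rad and x of leaf_a in the frame of mat between -0.1 and 0.1 m and y of leaf_a in the frame of mat between -0.19 and 0.19 m and linear speed of leaf_a below 0.02 m/s) and (height (world z) of leaf_c below 0.007 m and angle between leaf_c's own z axis and vertical below 0.1 rad and x of leaf_c in the frame of mat between -0.1 and 0.1 m and y of leaf_c in the frame of mat between -0.19 and 0.19 m and linear speed of leaf_c below 0.02 m/s)) or ((z of leaf_c in the frame of spindle_axis between -0.0125 and -0.008 m and y of leaf_c in the frame of spindle_axis between -0.005 and 0.005 m and x of leaf_c in the frame of spindle_axis between -0.04 and 0.04 m and angle between the x axis of leaf_c and the x axis of cradle, either way round below 0.1 rad and angle between leaf_c's own z axis and vertical below 0.12 rad) and linear speed of leaf_c below 0.02 m/s and (height (world z) of leaf_a below 0.007 m and angle between leaf_a's own z axis and vertical below 0.1 rad and x of leaf_a in the frame of mat between -0.1 and 0.1 m and y of leaf_a in the frame of mat between -0.19 and 0.19 m and linear speed of leaf_a below 0.02 m/s) and (height (world z) of leaf_b below 0.007 m and angle between leaf_b's own z axis and vertical below 0.1 rad and x of leaf_b in the frame of mat between -0.1 and 0.1 m and y of leaf_b in the frame of mat between -0.19 and 0.19 m and linear speed of leaf_b below 0.02 m/s)))); the robot touches nothing.
It fails at once if a leaf's sprung grip is pressed (nearly) to its stop (value of joint any of leaf_a_grip, leaf_b_grip, leaf_c_grip above 0.009 m).
It fails at once if a leaf is tipped over (angle between any of leaf_a, leaf_b, leaf_c's own z axis and vertical above 0.7 rad).
It fails at once if a bystander is disturbed (distance of any of white_box, mug, tape_roll from where it was at the start of the episode above 0.02 m).
It also fails if it takes over 72 s, if anything falls off the work surface, if the arm or the gripper's body presses on something with over 40 N, if the wrist force passes 120 N, or if a joint passes its speed limit or range.

## Working session

There is one attempt and no reset: what is moved stays moved. The work goes in short steps, each a Python script; the robot and the scene stay as the last script left them, time stands still between calls to the robot, and variables do not carry over. Pictures are saved under pics/ and viewed, at most 10 in all, crops included, and the job is handed in when it is done.

```bash
ls; mkdir -p pics
python3 - <<'E'
from bench import manip, effector, viewer
import cv2
for n in ("scene","side"):
    im=viewer.get_image(n); cv2.imwrite(f"pics/{n}0.png",im[:,:,::-1]); print(n,viewer.get_calibration(n))
print(viewer.get_calibration("wrist"),manip.current_tcp_rot(),manip.current_clock(),manip.grip_depth)
E
```

```text
pics
scene {'vfov': 44.03677637510339, 'cx': 320.1258328949678, 'cy': 197.08311209414515, 'eye': array([ 1.28947853, -0.31382443,  0.98166225]), 'attitude': array([ 0.8095141 ,  0.43949563, -0.19357278, -0.33772784])}
side {'vfov': 55.50309934755595, 'cx': 325.2307898093508, 'cy': 196.37669770310512, 'eye': array([ 0.29714941, -0.4112536 ,  0.79355866]), 'attitude': array([ 0.9194827 , -0.17975423,  0.05809348, -0.34476823])}
{'vfov': 61.153135199128045, 'cx': 320.8279853560282, 'cy': 194.24788480526337, 'eye': array([0.65004155, 0.07013349, 0.38497052]), 'attitude': array([ 9.91504354e-01,  2.54010330e-04, -1.12938056e-03,  1.30068348e-01])} [ 7.07084900e-01  7.07128102e-01 -6.06288436e-04 -6.51828106e-04] 0.1 0.0188
```

View pics/scene0.png

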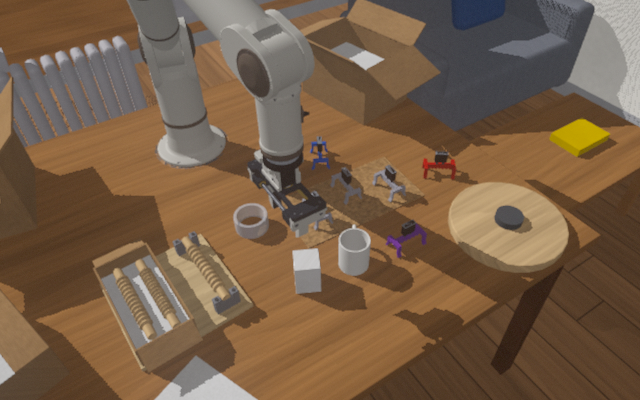

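View pics/side0.png

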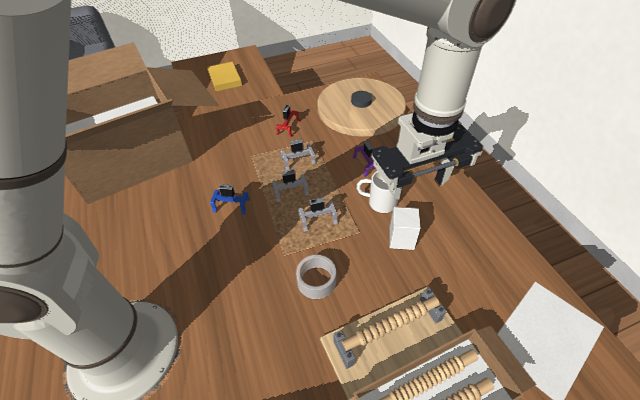

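The scene view shows three grey leaves with black grips at about (346,180), (390,175) and (318,215). The side view shows them at (289,178), (297,148) and (317,206).

Look-alikes in the side view, all to be left alone:
- **Blue leaf:** (228,195)
- **Red leaf:** (287,120)
- **Purple leaf:** (365,155)

The spindle to check lies between the grey saddles, from (343,345) to (432,298). The two below it in the carton are spares.

Next I'll compute rough positions, then get wrist views.

```bash
cat > h.py <<'E'
from bench import manip, effector, viewer
import numpy as np, cv2
from scipy.spatial.transform import Rotation as R
def ray(cal,uv,z):
    f=200/np.tan(np.radians(cal['vfov'])/2)
    uv=np.atleast_2d(uv).astype(float)
    d=np.c_[(uv[:,0]-cal['cx'])/f,(uv[:,1]-cal['cy'])/f,np.ones(len(uv))]
    d=R.from_quat(cal['attitude']).apply(d); e=np.array(cal['eye'])
    return e+d*((z-e[2])/d[:,2])[:,None]
def quat(yaw):  # tool down, closing axis (tool y) at world angle yaw
    y=np.array([np.cos(yaw),np.sin(yaw),0]); z=np.array([0,0,-1.]); x=np.cross(y,z)
    return R.from_matrix(np.c_[x,y,z]).as_quat()
E
python3 - <<'E'
from h import *
c=viewer.get_calibration('side'); np.set_printoptions(precision=3,suppress=True)
print('grips',ray(c,[(297,146),(290,175),(317,204)],.081))
print('spindle saddles',ray(c,[(343,343),(430,298)],.056))
print('mug',ray(c,[(380,180)],.09),'box',ray(c,[(405,215)],.09),'tape',ray(c,[(316,270)],.045))
print('mat',ray(c,[(252,157),(312,148),(358,232),(285,254)],.003))
E
```

```text
grips [[0.511 0.371 0.081]
 [0.457 0.271 0.081]
 [0.487 0.152 0.081]]
spindle saddles [[ 0.416 -0.172  0.056]
 [ 0.62  -0.155  0.056]]
mug [[0.661 0.157 0.09 ]] box [[0.663 0.034 0.09 ]] tape [[0.426 0.002 0.045]]
mat [[0.392 0.463 0.003]
 [0.574 0.43  0.003]
 [0.571 0.087 0.003]
 [0.379 0.095 0.003]]
```

Run:
```python
from h import *
import json
manip.move_pose([.52,-.2,.21],quat(0)); 
def snap(n,f):
    c=viewer.get_calibration(n); im=viewer.get_image(n); cv2.imwrite(f"pics/{f}.png",im[:,:,::-1])
    json.dump({k:np.array(v).tolist() for k,v in c.items()},open(f"pics/{f}.json","w"))
snap('wrist','w_sp'); snap('scene','sc2'); snap('side','sd2')
print(manip.current_clock(),manip.current_force())
manip.move_pose([.49,.22,.28],quat(0)); snap('wrist','w_lf'); print(manip.current_clock(),manip.current_force())
```

```text
1.2 [-0.00743086 -0.19107964 -0.88407838]
2.825 [ 0.63593632 -0.36491725  0.14645469]
```

View pics/w_sp.png

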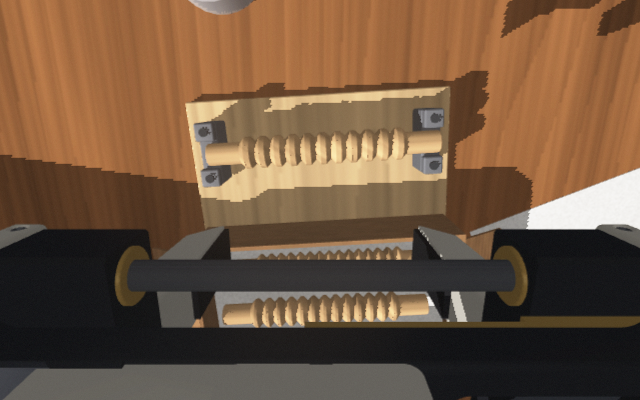

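View pics/w_lf.png

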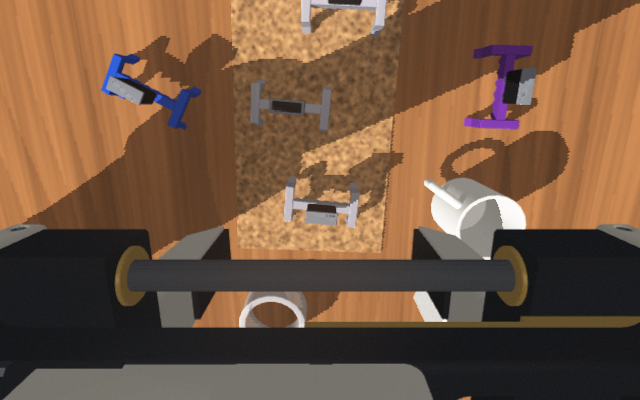

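The wrist view shows the cradle spindle from (207,153) to (441,142), with 11 crests about 15 px apart, so the pitch is about 14 mm. The second view shows grey leaves at (343,5), (288,105) and (321,210). The blue one at (145,90) and the purple one at (505,85) are off the mat. Next is a close crop to check details.

Run:
```python
import cv2,numpy as np
w=cv2.imread('pics/w_sp.png')[95:205,180:450]; l=cv2.imread('pics/w_lf.png')[70:235,230:390]
s=cv2.imread('pics/sd2.png')[285:370,315:455]
m=np.zeros((600,800,3),np.uint8)
a=cv2.resize(w,None,fx=2.96,fy=2.7,interpolation=cv2.INTER_CUBIC); m[:297,:a.shape[1]]=a[:297,:800]
b=cv2.resize(l,(291,300)); m[300:600,:291]=b
d=cv2.resize(s,(490,300)); m[300:600,300:790]=d
cv2.imwrite('pics/mos.png',m)
```

```text
(no output)
```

View pics/mos.png

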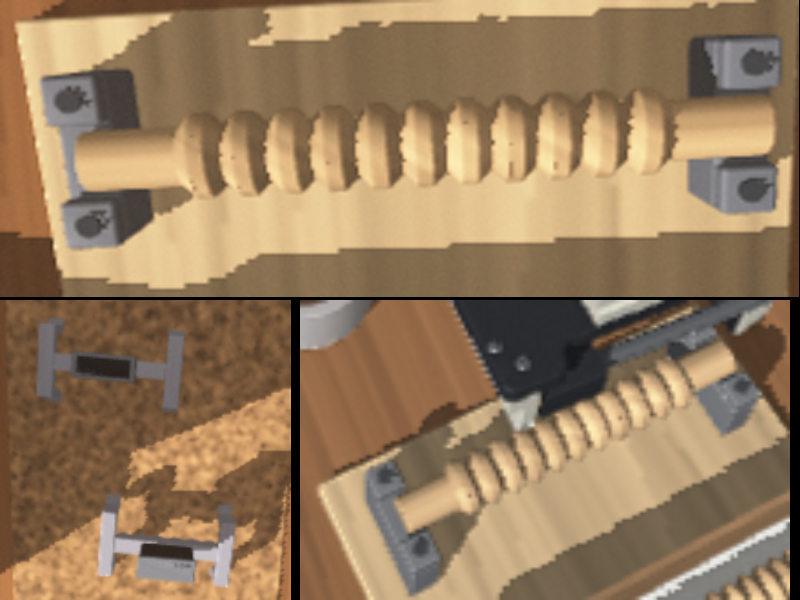

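```bash
cat >> h.py <<'E'
import json
np.set_printoptions(precision=4,suppress=True)
def J(f): return json.load(open(f"pics/{f}.json"))
E
python3 - <<'E'
from h import *
w=J('w_sp'); sd=J('sd2'); l=J('w_lf')
M=lambda p:np.array(p)/[2.96,2.7]+[180,95]
S=lambda p:(np.array(p)-[300,300])/3.5+[315,285]
L=lambda p:(np.array(p)-[0,300])/1.818+[230,70]
hw=ray(w,M([(70,99),(90,225),(757,62),(754,188)]),.056); hs=ray(sd,S([(384,475),(420,548),(740,388)]),.056)
print(hw,hw.mean(0),'\nside',hs)
cr=np.array([203,245,290,335,380,425,469,513,557,602,648.])
P=ray(w,M(np.c_[cr,np.linspace(153,130,11)]),.065)
u=hw[2]+hw[3]-hw[0]-hw[1]; u/=np.linalg.norm(u); print('yaw',np.arctan2(u[1],u[0]))
print('crests s',(P-hw.mean(0))@u, 'y across', (P-hw.mean(0))@np.array([-u[1],u[0],0]))
print('leaf mid',ray(l,L([(104,367)]),.081),'near',ray(l,L([(168,569)]),.081))
for a in ([(45,361),(174,371)],[(107,535),(226,546)]):
    q=ray(l,L(a),.05); d=q[1]-q[0]; print('yaw',np.arctan2(d[1],d[0]),q.mean(0))
print('far (w)',ray(l,[(306,8),(380,10)],.05))
im=cv2.imread('pics/sd2.png'); g=im.max(2)
m=((g<55)).astype(np.uint8)
n,lab,st,ce=cv2.connectedComponentsWithStats(m[130:240,240:345])
for i in range(1,n):
    if st[i,4]>30: c=ce[i]+[240,130]; print(c,st[i],ray(sd,c,.075))
E
```

```text
[[ 0.4147 -0.1528  0.056 ]
 [ 0.4173 -0.1964  0.056 ]
 [ 0.6257 -0.1401  0.056 ]
 [ 0.6286 -0.1829  0.056 ]] [ 0.5216 -0.168   0.056 ] 
side [[ 0.4146 -0.1553  0.056 ]
 [ 0.417  -0.1989  0.056 ]
 [ 0.6255 -0.1864  0.056 ]]
yaw 0.061883426088543005
crests s [-0.0649 -0.052  -0.0383 -0.0246 -0.0109  0.0028  0.0162  0.0295  0.0428
  0.0565  0.0704] y across [0.0023 0.0023 0.0022 0.0022 0.0021 0.002  0.002  0.002  0.0019 0.0019
 0.0018]
leaf mid [[0.4565 0.2855 0.081 ]] near [[0.4924 0.1655 0.081 ]]
yaw -0.07716265872300372 [0.457  0.2858 0.05  ]
yaw -0.09790648994293098 [0.4917 0.1746 0.05  ]
far (w) [[0.4758 0.3844 0.05  ]
 [0.5525 0.3823 0.05  ]]
[296.6941 147.0941] [51 13 12 10 85] [[0.5105 0.374  0.075 ]]
[288.7158 178.1684] [43 44 13 10 95] [[0.4518 0.2672 0.075 ]]
[317.1538 206.3736] [71 72 13 10 91] [[0.4864 0.1494 0.075 ]]
```

```bash
cat >> h.py <<'E'
def snap(n,f):
    c=viewer.get_calibration(n); im=viewer.get_image(n); cv2.imwrite(f"pics/{f}.png",im[:,:,::-1])
    json.dump({k:np.array(v).tolist() for k,v in c.items()},open(f"pics/{f}.json","w"))
    return c,im
E
python3 - <<'E'
from h import *
for y in (np.pi/2,-np.pi/2): print(y,manip.solve_ik([.49,.16,.06],quat(y)),manip.solve_ik([.52,-.168,.12],quat(y+.06)))
manip.move_pose([.56,.27,.24],quat(np.pi/2-.08)); snap('wrist','w3'); print(manip.current_clock(), viewer.get_calibration('wrist')['eye'])
im=cv2.imread('pics/w3.png'); cv2.imwrite('pics/w3c.png',cv2.resize(im[20:220,120:520],(800,400),interpolation=cv2.INTER_CUBIC))
E
```

```text
1.5707963267948966 [ 0.2694  0.6142 -0.8014  1.9982  0.6219  0.7903  0.6721] [ 0.8337  0.5233 -0.7251  1.8955  0.4413  0.8882  1.5203]
-1.5707963267948966 [-0.1001  0.4914 -0.326   2.0099  0.2436  0.6771 -2.1518] [ 0.5107  0.4365 -0.3059  1.9061  0.1743  0.8246 -1.3979]
4.0417 [0.4912 0.276  0.3993]
```

View pics/w3c.png

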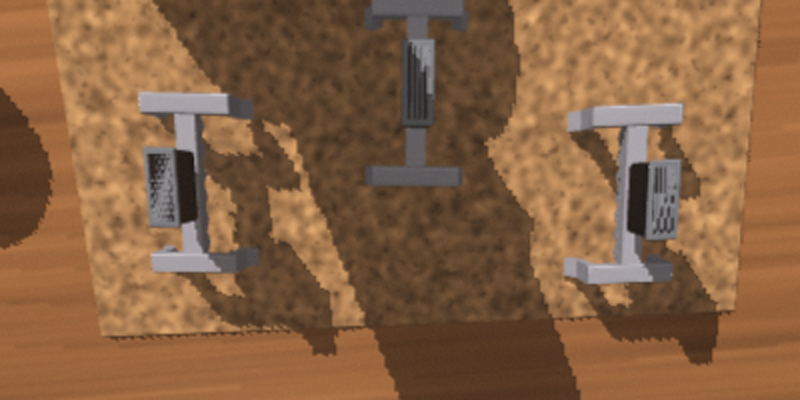

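The crop shows the near grip top at (163,188), the middle at (419,82) and the far at (664,200). All are grey and on the mat, so all are true leaves.

Now I'll compute the poses and grasp the near one.

```bash
cat >> h.py <<'E'
def leaves():
    c=J('w3'); out=[]
    for ctr,a,b in (((163,188),(161.5,149),(165.5,227)),((419,82),(420,40),(417,125)),((664,200),(667,160),(661,238))):
        q=ray(c,np.array([ctr,a,b])/2+[120,20],.081); d=q[2]-q[1]
        out.append((q[0][0],q[0][1],np.arctan2(d[1],d[0])))
    return out
E
python3 - <<'E'
from h import *
print(np.array(leaves()))
x,y,a=leaves()[0]
q=quat(np.pi/2+a)
z0=.003
manip.move_pose([x,y,z0+.051+.07],q); manip.sleep(.2); print(manip.current_clock(),manip.current_force())
manip.servo_line([x,y,z0+.051],vel=.12)
print(manip.current_force())
effector.close(f_grip=8); manip.sleep(.2)
print(manip.current_finger_gap(),manip.current_force(),manip.current_tool_pos(),manip.current_clock())
snap('side','g1')
manip.servo_line([x,y,z0+.051+.11],vel=.15); manip.sleep(.2)
print(manip.current_force(),manip.current_finger_gap(),manip.current_clock())
c,im=snap('wrist','g1w')
E
```

```text
[[ 0.4913  0.1666 -0.12  ]
 [ 0.4556  0.2867 -0.1133]
 [ 0.5155  0.395  -0.0608]]
4.9583 [0.4496 0.1932 0.8732]
[-0.7377 -0.0033 -0.5322]
0.013964336071079242 [-0.0792 -0.2089  0.277 ] [0.4912 0.1665 0.0539] 7.075
[ 0.1977  0.3346 -1.0187] 0.014127632256725212 8.2083
```

```bash
cat >> h.py <<'E'
C=np.array([.5216,-.1685]); YAW=.062
U=np.array([np.cos(YAW),np.sin(YAW)]); V=np.array([-U[1],U[0]])
Q=quat(np.pi/2+YAW)
def at(s,z,t=0.): p=C+s*U+t*V; return [p[0],p[1],z]
def force(n=8):
    f=[]
    for _ in range(n): manip.sleep(.02); f.append(manip.current_force())
    f=np.mean(f,0); return np.array([f[:2]@U,f[:2]@V,f[2]])
def probe(s,zp=.0895,t=0.,up=.108,base=None):
    manip.servo_line(at(s,up,t),vel=.12); 
    manip.servo_line(at(s,.097,t),vel=.06); a=force()
    manip.servo_line(at(s,zp,t),vel=.02); manip.sleep(.1); b=force(12)
    p=manip.current_tool_pos()
    comp=max(0,(b[2]-a[2]-1.1-2.4)/.8)   # leaf weight leaves the tool first
    print(f's={s*1e3:.1f} pre {a} press {b} comp~{comp:.1f}mm depth~{(.05-(p[2]-.051))*1e3-comp:.1f} clk {manip.current_clock():.1f}',flush=True)
    return a,b
E
python3 - <<'E'
from h import *
effector.close(f_grip=25)
manip.move_pose(at(-.004,.165),Q); print(manip.current_clock(),force())
manip.servo_line(at(-.004,.100),vel=.1); print(force(),manip.current_tool_pos())
snap('side','p1')
a,b=probe(-.004,zp=.0905,up=.100)
snap('side','p2'); snap('scene','p2s')
manip.servo_line(at(-.004,.108),vel=.1)
E
```

```text
9.75 [-0.0079  0.0373 -1.1144]
[-0.2434 -0.1303 -0.9328] [ 0.5182 -0.1689  0.1007]
s=-4.0 pre [ 0.1855  0.05   -0.8554] press [-1.0185  0.1095  5.5761] comp~3.7mm depth~6.4 clk 12.3
```

Run:
```python
from h import *
probe(-.007,zp=.0905)
probe(-.0015,zp=.0905)
manip.servo_line(at(-.0015,.108),vel=.12)
```

```text
s=-7.0 pre [ 0.1702 -0.0384 -1.1654] press [-0.3806  0.1697  5.4231] comp~3.9mm depth~6.1 clk 14.2
s=-1.5 pre [ 0.0296 -0.1191 -0.8322] press [-1.433   0.2802  5.592 ] comp~3.7mm depth~6.4 clk 15.7
```

Run:
```python
from h import *
probe(.0015,zp=.0905)
probe(.0045,zp=.0905)
manip.servo_line(at(.0045,.108),vel=.12)
```

```text
s=1.5 pre [-0.1313 -0.2235 -0.8073] press [-1.3542  0.3923  5.6129] comp~3.7mm depth~6.3 clk 17.5
s=4.5 pre [ 0.0426  0.4572 -1.0145] press [-0.8071  0.4822  5.341 ] comp~3.6mm depth~6.4 clk 19.1
```

Leaf 1 stays at crest level at every probe over more than one pitch, so it isn't the match. I'll return it and take the middle one.

```bash
cat >> h.py <<'E'
def put_back(i,s):
    x,y,a=leaves()[i]; q=quat(np.pi/2+a)
    manip.servo_line(at(s,.165),vel=.25); manip.move_pose([x,y,.150],q)
    manip.servo_line([x,y,.060],vel=.15); manip.servo_line([x,y,.0535],vel=.03); print('put',force(),manip.current_tool_pos())
    effector.open_jaws(); manip.servo_line([x,y,.125],vel=.2)
def pick(i,s):
    x,y,a=leaves()[i]; q=quat(np.pi/2+a)
    manip.move_pose([x,y,.125],q); manip.servo_line([x,y,.054],vel=.15)
    effector.close(f_grip=25); print('gap',manip.current_finger_gap(),manip.current_tool_pos())
    manip.servo_line([x,y,.165],vel=.2); manip.move_pose(at(s,.165),Q); manip.servo_line(at(s,.108),vel=.15)
    print('at spindle',force(),manip.current_clock())
E
python3 - <<'E'
from h import *
put_back(0,.0045); print(manip.current_clock())
pick(1,-.004)
probe(-.004,zp=.0905); 
manip.servo_line(at(-.004,.108),vel=.12); snap('side','m2')
E
```

```text
put [ 0.5157  0.3734 -0.6343] [0.4915 0.1666 0.0537]
24.0583
gap 0.014108666146909385 [0.4555 0.2865 0.0539]
at spindle [ 0.1469  0.1984 -1.15  ] 29.4917
s=-4.0 pre [ 0.2013 -0.2748 -0.8862] press [-3.6221 -0.0775  3.0215] comp~0.5mm depth~10.1 clk 31.0
```

The middle leaf goes deep (about 10 against 6.3). The side force says the groove is slightly toward −x, so I'll shift there and press.

Run:
```python
from h import *
probe(-.0055,zp=.0905)
manip.servo_line(at(-.0055,.108),vel=.12)
```

```text
s=-5.5 pre [ 0.2375  0.2557 -1.1388] press [-0.0853 -0.3279  2.449 ] comp~0.1mm depth~10.2 clk 32.8
```

Run:
```python
from h import *
probe(-.0055,zp=.0870)
manip.sleep(.4); print(force())
manip.servo_line(at(-.0055,.0905),vel=.03); print(force(),manip.current_tool_pos())
effector.open_jaws(); print(manip.current_clock())
manip.servo_line(at(-.0055,.135),vel=.12)
manip.move_pose([.50,.02,.26],quat(np.pi/2)); manip.sleep(.3)
print(manip.current_clock()); snap('side','end'); snap('scene','ends')
a=cv2.imread('pics/end.png')[120:400,230:480]; b=cv2.imread('pics/ends.png')[130:330,150:430]
m=np.hstack([cv2.resize(a,(400,448)),cv2.resize(b,(400,286)) if 0 else cv2.copyMakeBorder(cv2.resize(b,(400,286)),0,162,0,0,0)]); cv2.imwrite('pics/endm.png',m)
```

```text
s=-5.5 pre [-0.1102 -0.0326 -1.1201] press [-1.0116 -0.1932  5.1686] comp~3.5mm depth~10.2 clk 34.8
[-0.8018 -0.135   5.182 ]
[ 0.3863 -0.4013  2.3593] [ 0.5163 -0.1689  0.0905]
37.0
38.725
```

View pics/endm.png

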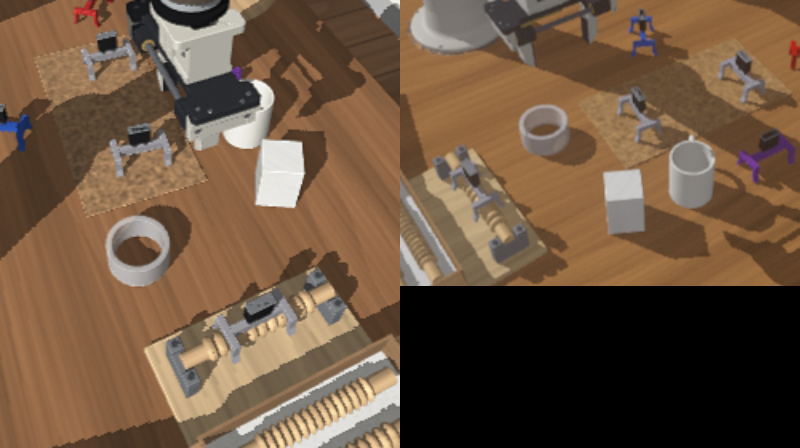

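The picture shows the middle leaf upright astride the spindle. The other two stand on the mat, the box, mug and tape are untouched, and the arm is clear.

```bash
python3 -c "
from bench import manip
print(manip.hand_in())"
```

```text
the job is handed in; nothing more can be done
None
```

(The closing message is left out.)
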